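# Take the filter out of a jeweller's bench extractor and park it on the sloping board

### The job

Turn the yellow swing tab on the grey filings extractor fully aside and leave it there, then lift the blue filter cassette out of its bed without forcing it against the tab. Set it down gently, flat and lengthwise between the rails at the foot of the sloping wooden board, wholly downhill of the steel bridge, and let go; then push it up the slope under the bridge until it rests squarely against the top stop, and leave it there. Do not disturb the bottle, tin, bowl, mandrel, tools and clamp that stand around.

Things in the scene. Friction and masses are not known exactly. Their poses are not given: they have to be found in the camera images.
- extractor: Grey filings extractor, fixed box 190 x 150 x 70 mm (x, y, z). Origin: centre of its underside on the bench; x runs from the filter to the tab's pivot. In its top is the filter bed, a recess 104 x 82 mm centred on the origin, floor 58 mm and deck 70 mm above the bench. Extractor and board stand one left, one right, either way round.
- tab_pivot (a point): The vertical pivot axis of the swing tab, on the extractor's deck at extractor x = 68 mm, y = 0, at the underside of the tab (76 mm above the bench). Does not move with the tab; axes as the extractor's.
- tab (a joint): Yellow swing tab: arm 12 mm wide, 5 mm thick, reaching 36 mm from the vertical pivot; -1.8 to 1.8 rad. At 0 it points to the extractor's -x, 2 mm above the filter's end; positive is anticlockwise from above (free end to extractor -y). Turns either way; clear of the filter beyond about 1.2 rad. Stays where left; about 1 N at the post moves it. Starts within 0.45 rad of 0.
- tab_post (a point): Upright brass finger post on the tab, 8 mm in diameter, standing 22 mm above the tab's upper face (81 to 103 mm above the bench), 29 mm from the pivot. The point lies on its axis 92 mm above the bench, and turns with the tab.
- filter_mid (a point): Centre of the filter's blue block, 100 x 78 x 16 mm (x, y, z), half-way up; z is up. On its face, in the middle, stands a grip rib 44 mm long (x), 14 mm wide (y), 22 mm tall: rib top 30 mm above this point. Loose, 0.12 to 0.25 kg. Starts in the extractor's bed with 2 mm play all round, its face 4 mm above the deck, its x along the extractor's.
- board: Fixed sloping wooden board, 235 x 112 mm, rising 7 degrees towards +x. Origin on the bench; upper surface at height 26 mm + 0.1228 x, from the foot at x = -79 mm to x = 154 mm. Two rails 8 mm high leave an 88 mm wide channel along x, centred on y = 0. With the filter against the stop its centre is at board x = 95 mm, y = 0, 46 mm above the bench.
- board_stop (a point): Middle of the lower edge of the top stop's downhill face, on the board's surface (board x = 146 mm, 44 mm above the bench). The stop is 14 mm high and 88 mm wide. Axes as the board's.
- board_bridge (a point): Middle of the underside of the steel bridge's crossbar (board x = 93 mm), 50 mm off the board's surface. The bar is 16 mm wide along the slope, 8 mm thick and spans the board along y; posts outside the rails, centred at y = +-63 mm, 10 mm wide. Axes as the board's.
- bottle: Brown glass bottle, 52 mm in diameter, 150 mm tall, standing beside the extractor on one flank. Origin at the centre of its base.
- tin: Low round brass tin, 60 mm in diameter, 32 mm tall, standing beside the extractor on the other flank. Origin at the centre of its base.
- bowl: Low white bowl, 72 mm across, 30 mm tall, standing beside the board on one flank. Origin at the centre of its base.
- mandrel: Tapered steel ring mandrel standing upright, base 48 mm across, 152 mm tall, beside the board on the other flank. Origin at the centre of its base.
- hammer: Small hammer 170 mm long lying on the bench in front of the robot, handle to its own -x. Origin under its middle.
- driver: Red-handled screwdriver 150 mm long lying at the far side of the bench, handle to its own -x. Origin under its middle.
- ringclamp: Wooden ring clamp standing upright at the far side, 44 mm in diameter, 62 mm tall. Origin at the centre of its base.
Mind the look-alikes: they are no part of the job. Of the things that look like the part that bears filter_mid, the middle-sized one is meant.

How it is judged:
On the way, in this order (a step that is already met when the one before it is completed fails the run):
1. the tab is turned aside, clear of the filter, which is still in its bed ((value of joint tab above 1.15 rad or value of joint tab below -1.15 rad) and distance between filter_mid and extractor below 0.08 m), for 0.1 s.
2. the filter lies flat between the rails at the foot of the board, downhill of the bridge, released (angle between filter_mid's own z axis and vertical below 0.2 rad and angle between the y axis of filter_mid and the y axis of board, either way round below 0.25 rad and y of filter_mid in the frame of board between -0.014 and 0.014 m and x of filter_mid in the frame of board between -0.075 and 0.035 m and z of filter_mid in the frame of board between 0.018 and 0.045 m and contact force between the fingers and filter below 0.1 N and linear speed of filter below 0.03 m/s), for 0.2 s.
At the end, for the whole second after the job is handed in: The filter lies flat on the board between the rails, upper end within about 5 mm of the top stop and square to it within 0.12 rad, at rest and not touched; the tab is still turned at least 1.15 rad aside (angle between filter_mid's own z axis and vertical below 0.2 rad and angle between the y axis of filter_mid and the y axis of board, either way round below 0.12 rad and y of filter_mid in the frame of board between -0.014 and 0.014 m and x of filter_mid in the frame of board between 0.09 and 0.102 m and z of filter_mid in the frame of board between 0.038 and 0.054 m and contact force between the fingers and filter below 0.1 N and linear speed of filter below 0.02 m/s and (value of joint tab above 1.15 rad or value of joint tab below -1.15 rad)).
It fails at once if the filter is forced against the tab with more than 12 N (contact force between filter and tab above 12 N).
It fails at once if the filter is dropped or thrown (moves faster than 0.7 m/s while no finger holds it) (contact force between the fingers and filter below 0.1 N and linear speed of filter above 0.7 m/s).
It fails at once if a bystander (bottle, tin, bowl, mandrel, hammer, driver or ring clamp) is moved more than 25 mm, or the bottle or mandrel knocked over (distance of any of bottle, tin, bowl, mandrel, hammer, driver, ringclamp from where it was at the start of the episode above 0.025 m or angle between any of bottle, mandrel's own z axis and vertical above 0.5 rad).
It also fails if it takes over 67 s, if anything falls off the work surface, if the arm or the gripper's body presses on something with over 40 N, if the wrist force passes 120 N, or if a joint passes its speed limit or range.

### The arm

A 6-joint arm with a two-finger parallel gripper is mounted at the origin on the work surface. World frame = base frame: x ahead of the robot, y to its left, z up, the work surface at z = 0. Lengths are in m, angles in rad, forces in N, time in s.
With the tool pointing down it reaches from about 0.275 to 0.725 m from the base axis. Payload 15.9 kg.
Tool frame: the origin (TCP) lies on the centre line of the jaws, within the pads' length; the fingertips stand 25 mm ahead of it and the grasp point (between the pads) lies 6 mm ahead of it; z points along the fingers, y is the direction in which the jaws open and shut (so a half turn about z gives the same grasp; the last joint's range is limited). The gripper opens to 85 mm and grips with 20 to 120 N. Pads are 22 mm wide; open, the fingers measure 114 mm over their backs; the gripper's body (76 mm by 85 mm) begins 54 mm behind the grasp point. The pads swing forward as they close: fully open they stand 13 mm farther back than shut.
Start: joints at [-1.344, 0.213, -0.034, 1.323, 0, 1.571], TCP at [0.112, -0.487, 0.256] pointing down, gripper open.
Joint ranges: [-2.98, 2.98], [-0.74, 1.72], [-1.14, 1.35], [-2.1, 2.04], [-1.57, 1.44], [-3.14, 3.14]. Speed limits (rad/s): [1.89, 1.89, 2.39, 2.57, 3.14, 3.14].

### API

Orientations are given as a unit quaternion [x, y, z, w].
In Python, from cell import * gives the robot as it stands. The module is installed in compiled form; this text tells all that it offers. Calls block until the motion is done:
- move_ptp(position, orientation): joint-space move of the TCP to a pose.
- line_to(position, rotation=None, v=0.15, stop_force=None): straight line of the TCP; rotation=None keeps the orientation; v is the mean speed in m/s. With stop_force (N) it stops when the force on the tool has changed by that much, and returns True; else False.
- movej(angles): joint-space move.
- release() and grasp(effort=None): open the fingers fully, or close them until they stop; effort is the grip in N (None keeps the last).
- pause(seconds).
- inverse_kinematics(position, orientation): joint angles nearest the present ones, or None.
- sense(): the state.
- get_image(name): name is "scene" or "top" or "wrist"; returns the picture (480x640x3 uint8, red, green, blue); there is no depth.
- camera_params(name): a dict with "fx", "fy", "cx", "cy" (pixels), "T" (4x4, takes a point from camera to world coordinates). Camera axes: x right, y down, z forward; pixel columns grow to the right and rows downward; lengths in m; the calibration is good to about 2 mm. A picture is of the moment at which its call begins: read the wrist's pose just before it. camera_params takes no time and is no camera call; for the wrist camera it gives the pose at the moment of the call.
A pose or a line that the arm cannot do raises MotionError and nothing moves.
- sign_off(): hands the job in, once; it reports no verdict.
The state is a dict: "clock": time; "qpos": joint angles; "joint_vel": joint speeds; "joint_efforts": joint torques, N m; "ee_pos": TCP position; "eef_rot": TCP orientation; "wrist_force": force on the tool from outside, world axes, zero at the start; "torque": the same for the moment, N m; "finger_gap": opening from 0.0 (shut) to 1.0 (fully open).
Only numpy, scipy, OpenCV 4.12 (cv2) and the standard library are available. Lean on these libraries where they do the work, as an engineer would, in place of code of your own. Each camera call takes 0.05 s, during which the arm holds its last target.

## Working session

There is one attempt and no reset: what is moved stays moved. The work goes in short steps, each a Python script; the robot and the scene stay as the last script left them, time stands still between calls to the robot, and variables do not carry over. Pictures are saved under pics/ and viewed, and the job is handed in when it is done.

```bash
mkdir -p pics; python3 - <<'E'
from cell import *
import cv2, numpy as np
for n in ["scene","top","wrist"]:
    im=get_image(n); cv2.imwrite(f"pics/{n}0.png",im[:,:,::-1])
    p=camera_params(n); print(n,p["fx"],p["fy"],p["cx"],p["cy"]); print(np.round(p["T"],4).tolist())
s=sense(); print(s)
E
```

```text
scene 452.2219271316823 452.2219271316823 316.49355318647997 247.66011512379077
[[-0.7808, 0.3924, -0.4862, 1.0175], [0.6244, 0.5163, -0.5861, 0.581], [0.0211, -0.7612, -0.6481, 0.7078], [0.0, 0.0, 0.0, 1.0]]
top 547.4653243443175 547.4653243443175 317.93920882066857 241.80684796217022
[[-0.0122, -0.9893, 0.1451, 0.3526], [-0.9998, 0.0143, 0.0133, 0.006], [-0.0152, -0.1449, -0.9893, 1.2794], [0.0, 0.0, 0.0, 1.0]]
wrist 398.99811259907193 398.99811259907193 315.5785646285906 234.91410191728184
[[0.2248, -0.9387, -0.2614, 0.1779], [-0.9744, -0.2168, -0.0594, -0.4721], [-0.0009, 0.2681, -0.9634, 0.3734], [0.0, 0.0, 0.0, 1.0]]
{'clock': 0.15, 'qpos': array([-1.34400914e+00,  2.13248181e-01, -3.48825172e-02,  1.32351352e+00,
       -1.92349592e-07,  1.57078202e+00]), 'joint_vel': array([ 0.00031746, -0.0016069 ,  0.00366656, -0.00157582, -0.0005597 ,
        0.00187595]), 'joint_efforts': array([-2.95779289e-03, -6.86409044e+01,  4.87248623e+01,  1.30601018e-02,
       -1.25492002e-04, -2.31933632e-05]), 'ee_pos': array([ 0.11237027, -0.48696402,  0.25594019]), 'eef_rot': array([ 9.93576933e-01,  1.13157844e-01, -4.80624484e-05, -4.21213671e-04]), 'wrist_force': array([-0.6162642 ,  0.77217887, -0.42707389]), 'torque': array([ 0.035222  , -0.011902  , -0.03036159]), 'finger_gap': 1.0017526313652636}
```

View pics/top0.png

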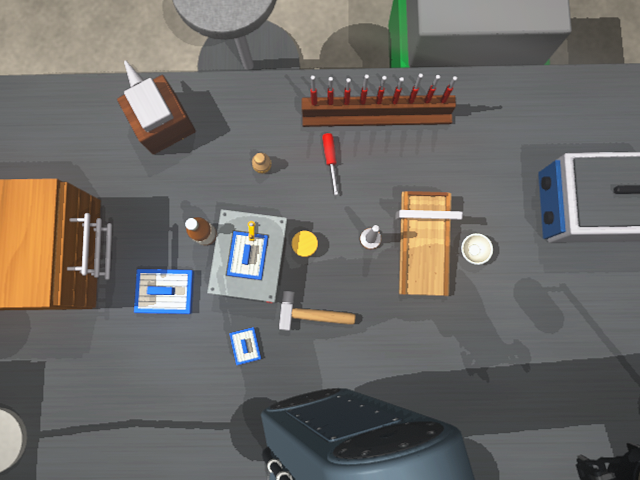

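View pics/scene0.png

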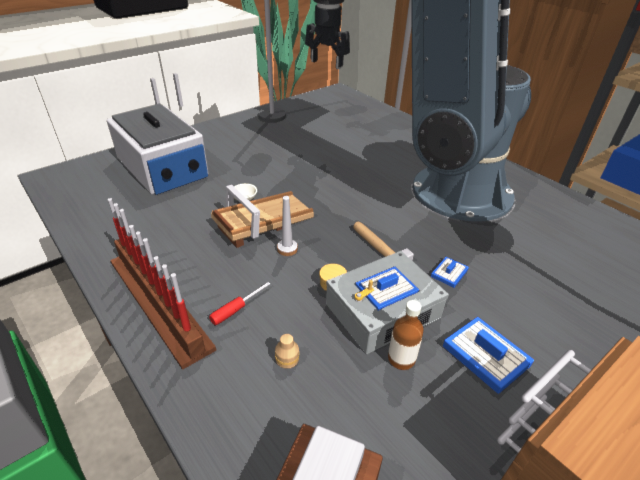

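The blue-framed look-alikes in the top image are the large cassette on the bench at (163,291), the small one at (245,346) and the middle-sized one in the extractor bed at (247,255). I choose the one in the bed and check it with a close crop.

```bash
python3 - <<'E'
import cv2
im=cv2.imread("pics/top0.png")
cv2.imwrite("pics/cropE.png",cv2.resize(im[195:315,180:330],None,fx=5,fy=5,interpolation=cv2.INTER_CUBIC))
cv2.imwrite("pics/cropB.png",cv2.resize(im[180:310,350:500],None,fx=4.6,fy=4.6,interpolation=cv2.INTER_CUBIC))
E
```

```text
(no output)
```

View pics/cropE.png

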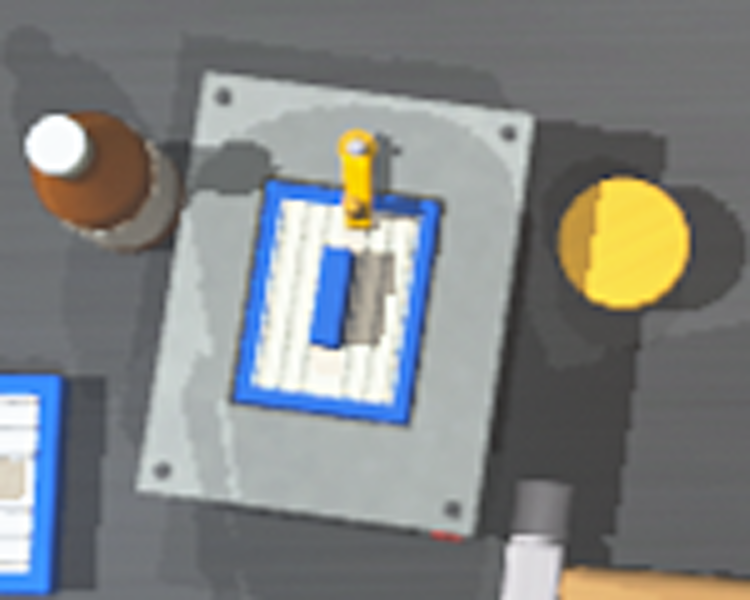

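View pics/cropB.png

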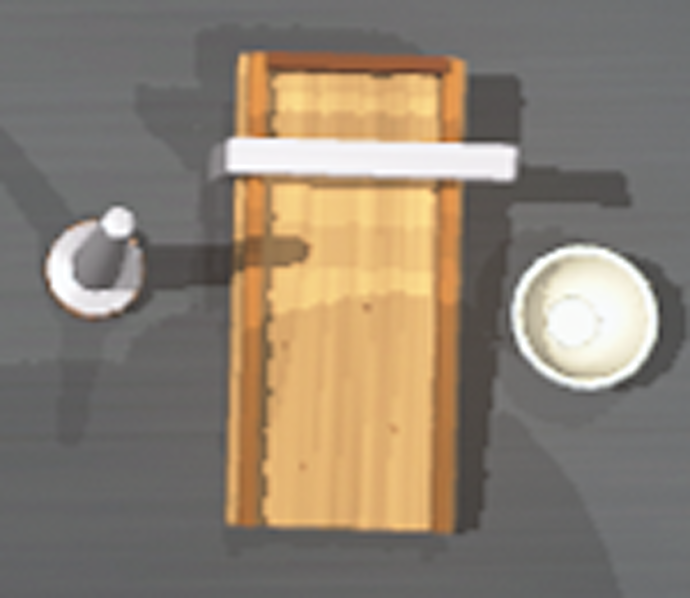

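The close crop shows the middle cassette in the bed, with the tab over its far end. Its pivot is at about (251,223) and its post at about (251,238). The board is on the right, with the bridge at its far, uphill end. Next I fit the poses.

```bash
cat > h.py <<'E'
from cell import *
import numpy as np, cv2
from scipy.optimize import least_squares
from scipy.spatial.transform import Rotation as R
def bp(p,uv,z):
    T=p["T"]; d=T[:3,:3]@np.array([(uv[0]-p["cx"])/p["fx"],(uv[1]-p["cy"])/p["fy"],1]); o=T[:3,3]
    return o+d*(z-o[2])/d[2]
def proj(p,P):
    T=p["T"]; c=(np.atleast_2d(P)-T[:3,3])@T[:3,:3]
    return np.c_[c[:,0]/c[:,2]*p["fx"]+p["cx"],c[:,1]/c[:,2]*p["fy"]+p["cy"]]
def fit(ps,local,uvs,x0):
    # planar pose x,y,yaw ; ps list of cams per point
    local=np.array(local,float)
    def W(q):
        c,s=np.cos(q[2]),np.sin(q[2]); 
        return np.c_[q[0]+c*local[:,0]-s*local[:,1],q[1]+s*local[:,0]+c*local[:,1],local[:,2]]
    def f(q):
        w=W(q); return np.concatenate([(proj(p,w[i])[0]-uvs[i]) for i,p in enumerate(ps)])
    r=least_squares(f,x0); return r.x, r.fun.reshape(-1,2)
def down(yaw):  # tool x axis at yaw; tool y = horizontal
    return (R.from_euler('z',yaw)*R.from_euler('x',np.pi)).as_quat()
E
python3 - <<'E'
from h import *
p=camera_params("top")
E=lambda u,v:np.array([180+u/5,195+v/5]); 
B=lambda u,v:np.array([350+u/4.6,180+v/4.6])
uv=[E(206,72),E(535,115),E(470,538),E(137,490)]
loc=[(.095,.075,.07),(.095,-.075,.07),(-.095,-.075,.07),(-.095,.075,.07)]
q,r=fit([p]*4,loc,uv,[.35,.1,0]); print("ext",q,r.round(1).tolist())
# filter: face z=.074
uv=[E(266,182),E(442,204),E(408,424),E(232,400)]
loc=[(.05,.039,.074),(.05,-.039,.074),(-.05,-.039,.074),(-.05,.039,.074)]
q2,r=fit([p]*4,loc,uv,[.35,.1,0]); print("filt",q2,r.round(1).tolist())
print("pivot",bp(p,E(357,140),.081),"post top?",bp(p,E(357,208),.103))
# board: surface inner corners: foot at x=-.079 h=.0163; rails y +-44..56, rail top +8mm
def top(x,y,dz): return (x-.1219*dz,y,.026+.1228*x+.9925*dz)
uv=[B(228,525),B(453,533),B(237,52),B(467,60)]
loc=[top(-.079,.056,.008),top(-.079,-.056,.008),top(.154,.056,.008),top(.154,-.056,.008)]
q3,r=fit([p]*4,loc,uv,[.35,-.2,0]); print("board",q3,r.round(1).tolist())
for n,z,c in [("bottle cap",.15,E(57,145)),("tin",.032,E(625,243)),("mandrel",.152,B(118,223)),("bowl",.03,B(585,316))]: print(n,bp(p,c,z).round(3))
print("hammer head", bp(p,(287,313),.02),bp(p,(287,296),.02))
E
```

```text
ext [ 0.50182776  0.1798381  -0.15121793] [[0.1, -0.0], [-0.1, 0.3], [0.2, -0.2], [-0.2, -0.0]]
filt [ 0.50114163  0.17926369 -0.1458509 ] [[0.4, -0.3], [-0.4, -0.2], [-0.2, 0.2], [0.2, 0.3]]
pivot [0.57278582 0.1698003  0.081     ] post top? [0.53863414 0.16663078 0.103     ]
board [ 0.49063274 -0.22071021 -0.04438511] [[-0.3, 0.1], [0.1, -0.1], [0.5, 0.2], [-0.4, -0.2]]
bottle cap [0.56  0.287 0.15 ]
tin [0.532 0.053 0.032]
mandrel [ 0.544 -0.1    0.152]
bowl [ 0.515 -0.342  0.03 ]
hammer head [0.37395401 0.09555365 0.02      ] [0.4126323  0.09539736 0.02      ]
```

```bash
python3 - <<'E'
from h import *
ex,ey,eyaw=.5018,.1798,-.149
piv=np.array([ex+.068*np.cos(eyaw),ey+.068*np.sin(eyaw)])
def pose(th,off):  # pusher behind the post by off (clockwise side)
    h=eyaw+np.pi+th; r=np.array([np.cos(h),np.sin(h)]); t=np.array([-r[1],r[0]])
    return piv+.029*r-off*t, h
yaw0=lambda h:(h-np.pi)  # tool x along -r
grasp(20)
P,h=pose(.2,.045)
move_ptp([P[0],P[1],.2],down(yaw0(h)))
im=get_image("wrist"); cv2.imwrite("pics/w1.png",im[:,:,::-1])
line_to([P[0],P[1],.112],v=.12,stop_force=8)
im=get_image("wrist"); cv2.imwrite("pics/w2.png",im[:,:,::-1])
s=sense(); print(s["ee_pos"],s["finger_gap"],s["clock"],s["wrist_force"],s["qpos"])
E
```

```text
[0.53834036 0.21335523 0.11290571] -0.00174283241603737 5.5417 [-0.44573816  0.2338004   0.02475176] [ 3.77336462e-01  4.36607569e-01 -9.12989363e-02  1.04145378e+00
 -1.24079781e-05 -2.81518663e+00]
```

View pics/w1.png

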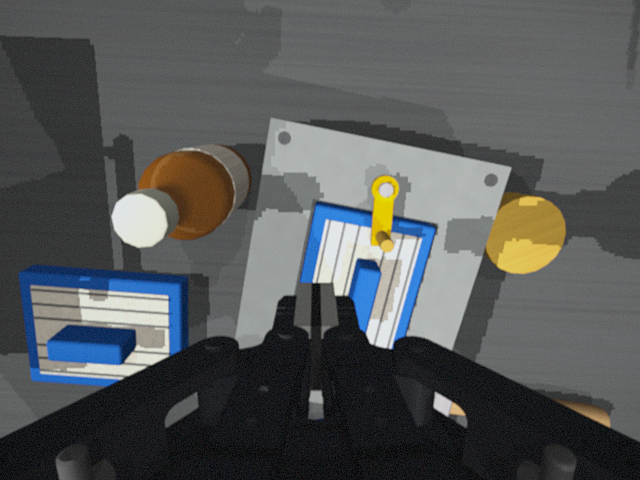

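View pics/w2.png

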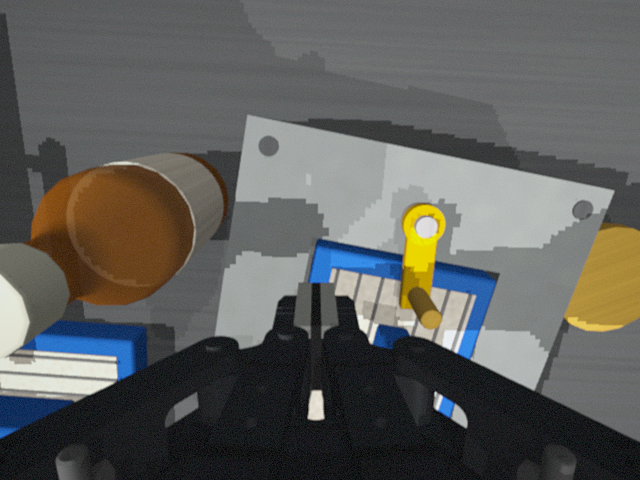

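The wrist view shows the post at (430,310), to the right of the shut fingers, which are at (315,290). The path is free, so I sweep it.

```bash
python3 - <<'E'
from h import *
ex,ey,eyaw=.5018,.1798,-.149
piv=np.array([ex+.068*np.cos(eyaw),ey+.068*np.sin(eyaw)])
def pose(th,off):
    h=eyaw+np.pi+th; r=np.array([np.cos(h),np.sin(h)]); t=np.array([-r[1],r[0]])
    return piv+.029*r-off*t, h
for th,off in [(.2,.0185),(.45,.0185),(.7,.0185),(.95,.0185),(1.2,.0185),(1.4,.0185),(1.55,.0185)]:
    P,h=pose(th,off); hit=line_to([P[0],P[1],.112],down(h-np.pi),v=.05,stop_force=20)
    print(th,hit,sense()["wrist_force"].round(1))
    if hit: break
im=get_image("wrist"); cv2.imwrite("pics/w3.png",im[:,:,::-1])
print(sense()["clock"],sense()["ee_pos"])
E
```

```text
0.2 False [-0.3 -0.1  0.7]
0.45 False [-0.  -0.4 -0.2]Traceback (most recent call last):
  File "<stdin>", line 8, in <module>
cell.MotionError: the arm cannot follow that straight line within its joint ranges
```

```bash
python3 - <<'E'
from h import *
ex,ey,eyaw=.5018,.1798,-.149
piv=np.array([ex+.068*np.cos(eyaw),ey+.068*np.sin(eyaw)])
def pose(th,off):
    h=eyaw+np.pi+th; r=np.array([np.cos(h),np.sin(h)]); t=np.array([-r[1],r[0]])
    return piv+.029*r-off*t, h
P,h=pose(.45,.03); line_to([P[0],P[1],.112],v=.1)
line_to([P[0],P[1],.14],v=.15)
q=np.array(sense()["qpos"]); q[5]+=np.pi; movej(q)
print(sense()["ee_pos"],sense()["clock"])
line_to([P[0],P[1],.112],v=.1)
for th,off in [(.45,.0185),(.7,.0185),(.95,.0185),(1.2,.0185),(1.4,.0185),(1.55,.0185)]:
    P,h=pose(th,off); hit=line_to([P[0],P[1],.112],down(h),v=.05,stop_force=20)
    print(th,hit,sense()["wrist_force"].round(1))
    if hit: break
im=get_image("wrist"); cv2.imwrite("pics/w3.png",im[:,:,::-1])
im=get_image("scene"); cv2.imwrite("pics/s3.png",cv2.resize(im[220:380,280:480,::-1],None,fx=4,fy=3.75))
print(sense()["clock"],sense()["ee_pos"])
E
```

```text
[0.53255555 0.18984228 0.14022126] 9.875
0.45 False [-0.6 -0.2 -0.8]
0.7 False [ 1.3 -0.5  0.2]
0.95 False [-0.9  0.1 -0.4]
1.2 False [ 0.3 -0.8 -0.1]
1.4 False [-0.5 -0.1  0.2]
1.55 False [-0.1  0.3 -0.5]
12.6417 [0.54579773 0.14445646 0.11201685]
```

View pics/w3.png

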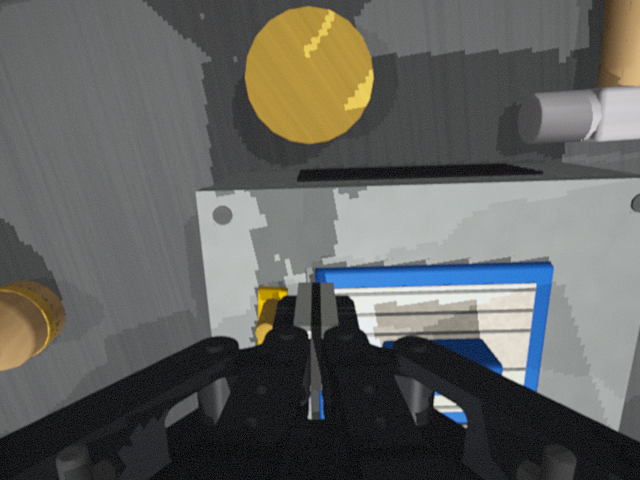

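View pics/s3.png

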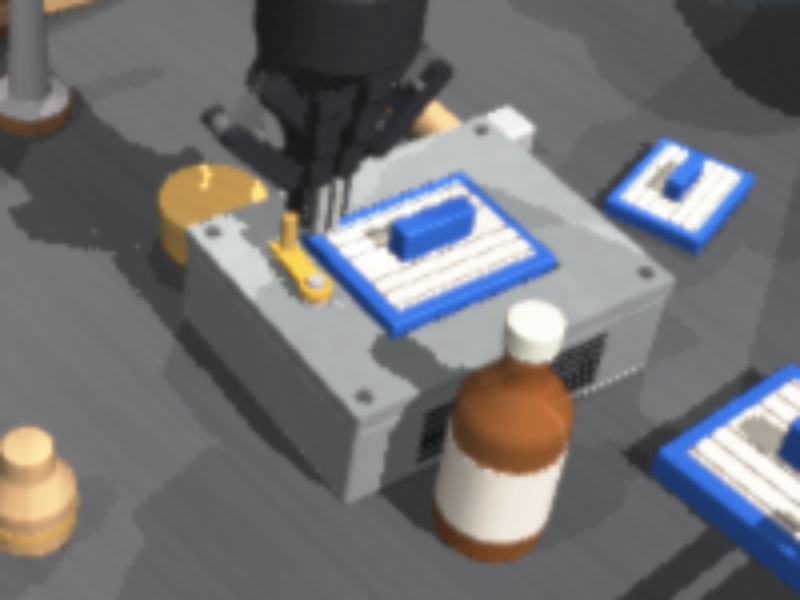

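The tab now lies alongside the bed, with the post at (290,230) in the scene crop, well clear of the filter. I back off, rise above the filter and measure it again.

```bash
python3 - <<'E'
from h import *
ex,ey,eyaw=.5015,.1796,-.149
s=sense(); p0=s["ee_pos"]
line_to([p0[0]-.012,p0[1]-.0,.112],v=.1)
line_to([p0[0]-.012,p0[1],.16],v=.2)
release()
move_ptp([ex,ey,.22],down(eyaw+np.pi))
pause(.1)
p=camera_params("wrist"); im=get_image("wrist"); cv2.imwrite("pics/w4.png",im[:,:,::-1])
np.save("w4T.npy",p["T"])
im=get_image("top"); cv2.imwrite("pics/t4.png",cv2.resize(im[195:315,180:330,::-1],None,fx=5,fy=5,interpolation=cv2.INTER_CUBIC))
print(sense()["clock"],sense()["ee_pos"])
E
```

```text
15.7417 [0.50152298 0.17950942 0.21989779]
```

View pics/w4.png

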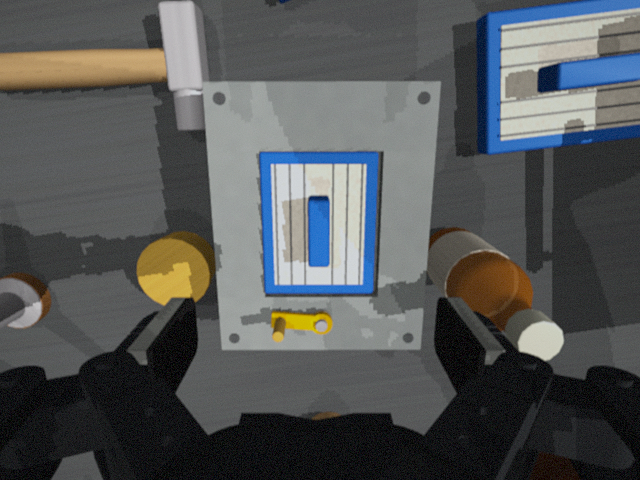

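View pics/t4.png

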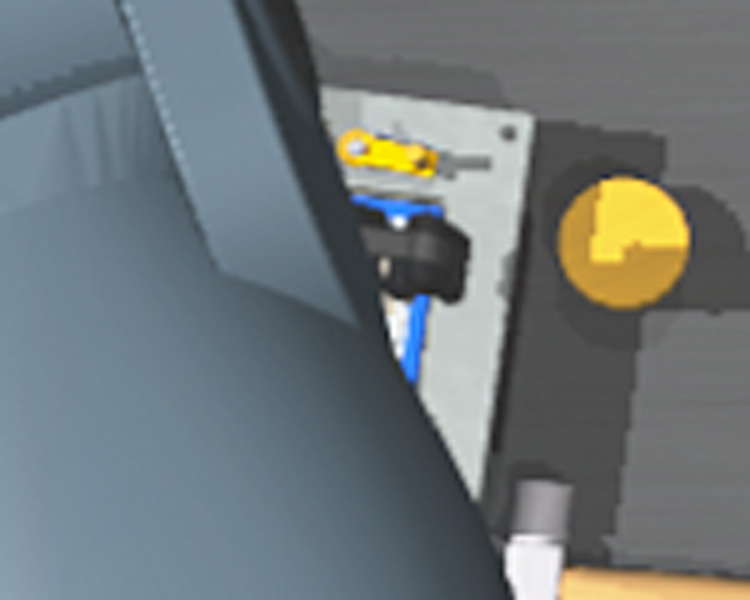

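```bash
python3 - <<'E'
from h import *
p=camera_params("wrist"); p["T"]=np.load("w4T.npy")
loc=[(-.05,-.039,.074),(-.05,.039,.074),(.05,.039,.074),(.05,-.039,.074)]
q,r=fit([p]*4,loc,[(260,152),(382,152),(377.5,296),(266,296)],[.5,.18,-.15]); print("filt",q,r.round(1).tolist())
loc=[(-.095,-.075,.07),(-.095,.075,.07),(.095,.075,.07),(.095,-.075,.07)]
q,r=fit([p]*4,loc,[(203,82),(440,82),(422,350),(221,350)],[.5,.18,-.15]); print("ext",q,r.round(1).tolist())
# rib top ends, z=.096
for uv in [(317,196),(319,266)]: print(bp(p,uv,.096))
print(bp(p,(321,324),.081), bp(p,(278,332),.1))
E
```

```text
filt [ 0.50147698  0.18315321 -0.14280018] [[1.0, 0.9], [-0.5, 0.2], [-1.4, -1.1], [0.9, -0.5]]
ext [ 0.50315448  0.18301838 -0.14600962] [[-0.7, 0.2], [1.0, -0.4], [-1.4, -0.1], [1.0, 0.3]]
[0.47588296 0.18388918 0.096     ]
[0.52092017 0.17849406 0.096     ]
[0.56972267 0.1728653  0.081     ] [0.5612673  0.14511146 0.1       ]
```

```bash
python3 - <<'E'
from h import *
line_to([.5015,.1808,.104],down(-.146+np.pi),v=.1,stop_force=8)
s=sense(); print(s["ee_pos"],s["wrist_force"].round(1))
grasp(30); s=sense(); print(s["finger_gap"],s["wrist_force"].round(1),s["clock"])
hit=line_to([.5015,.1808,.13],v=.05,stop_force=12); print(hit)
pause(.1); s=sense(); print(s["ee_pos"],s["finger_gap"],s["wrist_force"].round(1),s["clock"])
im=get_image("wrist"); cv2.imwrite("pics/w5.png",im[:,:,::-1])
im=get_image("scene"); cv2.imwrite("pics/s5.png",cv2.resize(im[220:380,280:480,::-1],None,fx=4,fy=3.75))
E
```

```text
[0.50185525 0.18092335 0.10452753] [0.5 0.  0.5]
0.1543780683614217 [-0.5  3.8  2. ] 17.7
False
[0.50123861 0.18064486 0.12960167] 0.15596673044267967 [-0.1 -0.7 -2.6] 18.4667
```

View pics/w5.png

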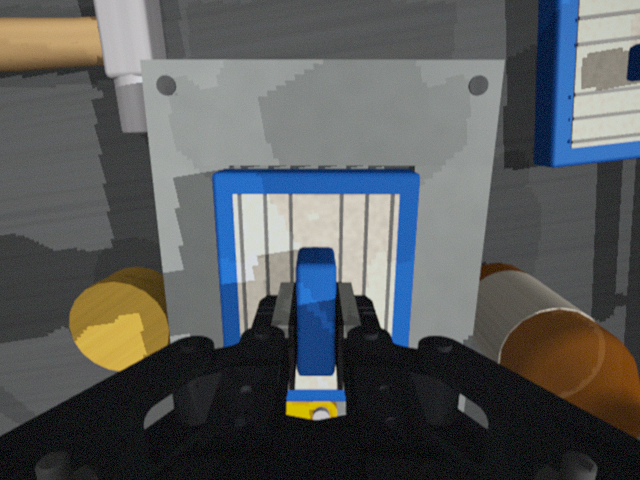

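View pics/s5.png

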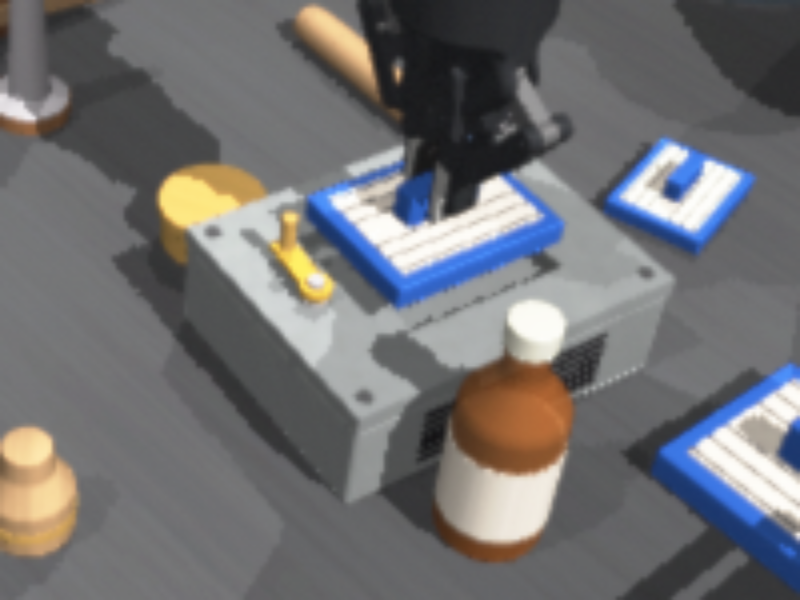

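The filter is level in the jaws and the tab is still aside. Next I carry it over the foot of the board.

```bash
cat >> h.py <<'E'
BOARD=[.4906,-.2207,-.0444]
def brot(b=None):
    b=b or BOARD
    return (R.from_euler('z',b[2])*R.from_euler('y',-.1222)*R.from_euler('z',np.pi)*R.from_euler('x',np.pi)).as_quat()
def bpt(x,y,n,b=None):  # board-frame point: x position of surface foot, n = height along normal
    b=b or BOARD
    P=np.array([x-.1219*n, y, .026+.1228*x+.9925*n])
    return R.from_euler('z',b[2]).apply(P)+[b[0],b[1],0]
E
python3 - <<'E'
from h import *
line_to([.5015,.1808,.24],v=.2)
P=bpt(-.02,0,.008+.0385); print(P)
line_to([.47,-.22,.24],down(BOARD[2]+np.pi),v=.25)
pause(.2)
p=camera_params("wrist"); np.save("w6T.npy",p["T"])
im=get_image("wrist"); cv2.imwrite("pics/w6.png",im[:,:,::-1])
im=get_image("scene"); cv2.imwrite("pics/s6.png",im[:,:,::-1])
print(sense()["clock"],sense()["ee_pos"],sense()["finger_gap"])
E
```

```text
[ 0.46495695 -0.2195607   0.06969525]
21.325 [ 0.47007082 -0.21969149  0.24005718] 0.15583097028161227
```

View pics/w6.png

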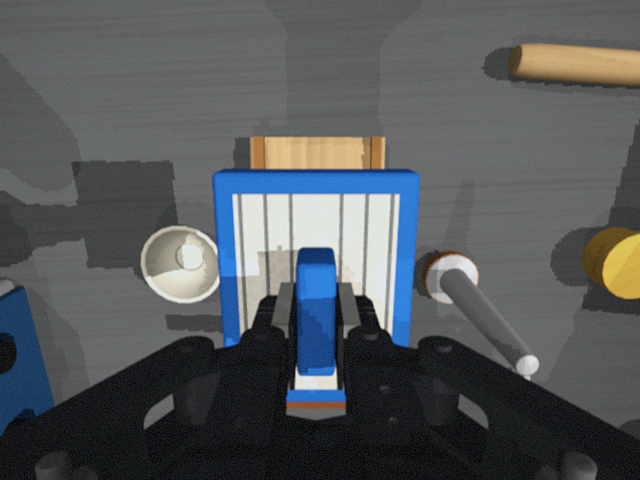

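View pics/s6.png

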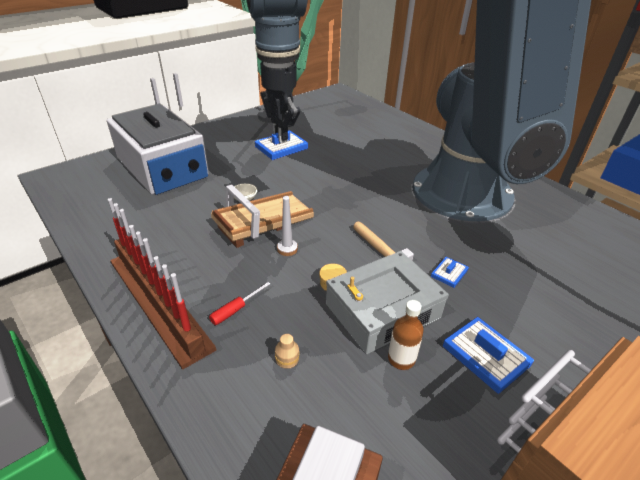

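```bash
python3 - <<'E'
from h import *
p=camera_params("wrist"); p["T"]=np.load("w6T.npy")
a=bp(p,(249.5,137),.0245);b=bp(p,(386,137),.0245); print(a,b,(a+b)/2,np.linalg.norm(a-b))
print("yaw",np.arctan2((b-a)[0],-(b-a)[1])-0, "top-pred foot",bpt(-.079,0,.008))
# filter front edge, held: face z = .24-.0385+.008
zf=.24-.0385+.008
c=bp(p,(214.5,172),zf);d=bp(p,(419,172),zf);print(c,d,(c+d)/2,np.linalg.norm(c-d))
t=down(BOARD[2]+np.pi); e=R.from_quat(t).apply([.05,0,0])+[.47007,-.2197,zf]; print("expected front mid",e)
E
```

```text
[ 0.40952    -0.27070157  0.0245    ] [ 0.41434892 -0.16012444  0.0245    ] [ 0.41193446 -0.215413    0.0245    ] 0.11068251871739465
yaw 3.0979503065130745 top-pred foot [ 0.41070362 -0.21715027  0.0242388 ]
[ 0.41737983 -0.25469754  0.2095    ] [ 0.42066897 -0.17936089  0.2095    ] [ 0.4190244  -0.21702921  0.2095    ] 0.07540841758368616
expected front mid [ 0.42011928 -0.21748073  0.2095    ]
```

```bash
sed -i 's/BOARD=\[.*/BOARD=[.4911,-.2196,-.0442]/' h.py; python3 - <<'E'
from h import *
line_to(bpt(-.02,0,.10),brot(),v=.12)
line_to(bpt(-.02,0,.055),brot(),v=.08,stop_force=8)
hit=line_to(bpt(-.02,0,.0425),v=.02,stop_force=3.5)
s=sense(); print(hit,s["ee_pos"],bpt(-.02,0,.0465),s["wrist_force"].round(1),s["clock"])
im=get_image("wrist"); cv2.imwrite("pics/w7.png",im[:,:,::-1])
im=get_image("scene"); cv2.imwrite("pics/s7.png",cv2.resize(im[160:270,190:340,::-1],None,fx=5,fy=5))
E
```

```text
True [ 0.46564723 -0.21850988  0.06886944] [ 0.46545672 -0.21846583  0.06969525] [0.3 0.3 1.9] 23.6583
```

View pics/w7.png

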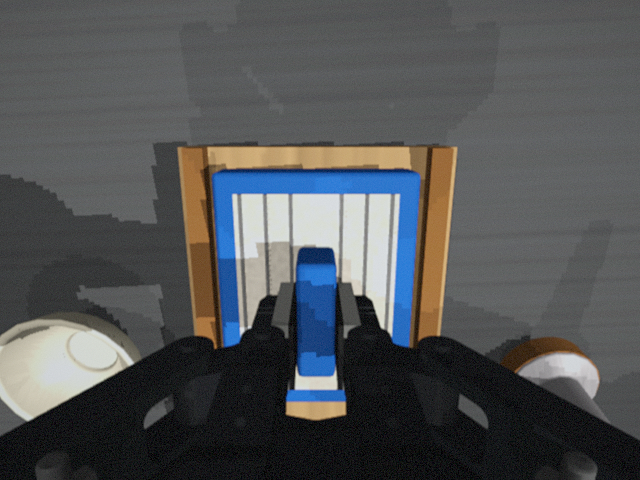

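View pics/s7.png

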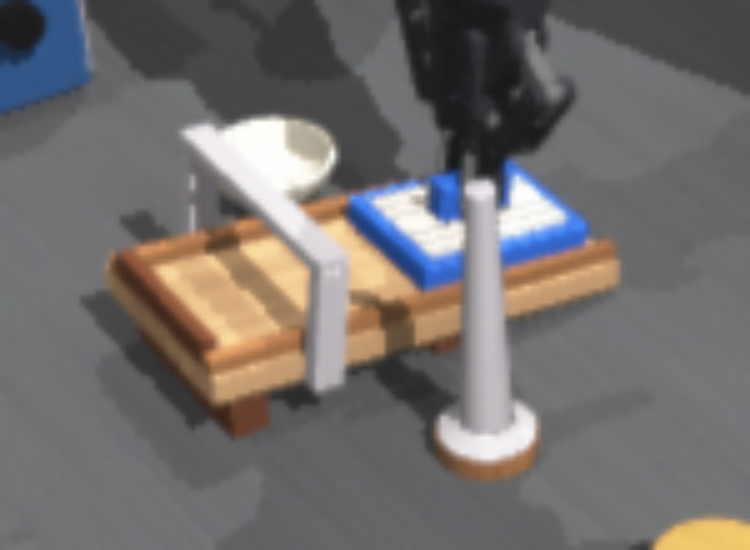

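```bash
python3 - <<'E'
from h import *
release(); pause(.4)
line_to(bpt(-.02,0,.12),v=.2)
p=camera_params("wrist"); np.save("w8T.npy",p["T"]);im=get_image("wrist"); cv2.imwrite("pics/w8.png",im[:,:,::-1])
grasp(20)
line_to(bpt(-.105,0,.10),v=.2)
hit=line_to(bpt(-.105,0,.032),v=.12,stop_force=8)
s=sense(); print(hit,s["ee_pos"],s["wrist_force"].round(1),s["clock"])
im=get_image("scene"); cv2.imwrite("pics/s8.png",cv2.resize(im[160:270,190:340,::-1],None,fx=5,fy=5))
E
```

```text
False [ 0.38287064 -0.21493968  0.04534305] [-0.5 -0.4  0.1] 27.5
```

View pics/w8.png

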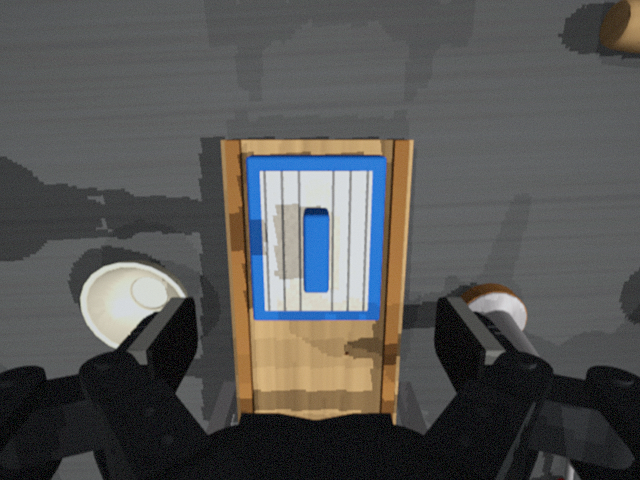

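View pics/s8.png

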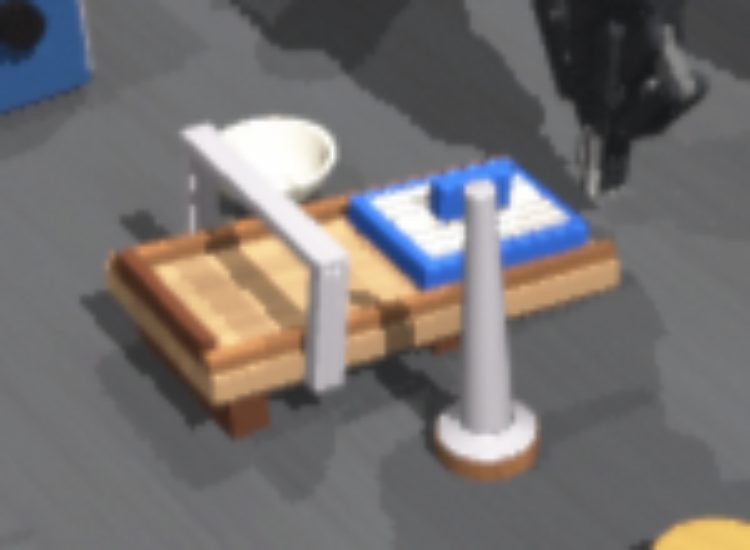

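The filter is released. In the wrist view it lies flat and parallel between the rails, spanning columns 248–385 with the rails' inner edges at 242 and 392. The shut fingers are behind its lower end, so I push.

```bash
python3 - <<'E'
from h import *
b=R.from_euler('z',BOARD[2])
def bx():
    s=sense(); l=b.inv().apply(s["ee_pos"]-[BOARD[0],BOARD[1],0]); return l[0]+.1219*.032
for x,f in [(.015,10),(.040,6)]:
    hit=line_to(bpt(x,0,.032),v=.04,stop_force=f); print(x,hit,bx(),sense()["wrist_force"].round(1))
    if hit: break
print(sense()["clock"])
im=get_image("wrist"); cv2.imwrite("pics/w9.png",im[:,:,::-1])
im=get_image("scene"); cv2.imwrite("pics/s9.png",cv2.resize(im[160:270,190:340,::-1],None,fx=5,fy=5))
E
```

```text
0.015 False 0.014955137069151954 [-1.1  0.1 -0.5]
0.04 True 0.03669798812064508 [0.2 0.2 0.8]
31.275
```

View pics/w9.png

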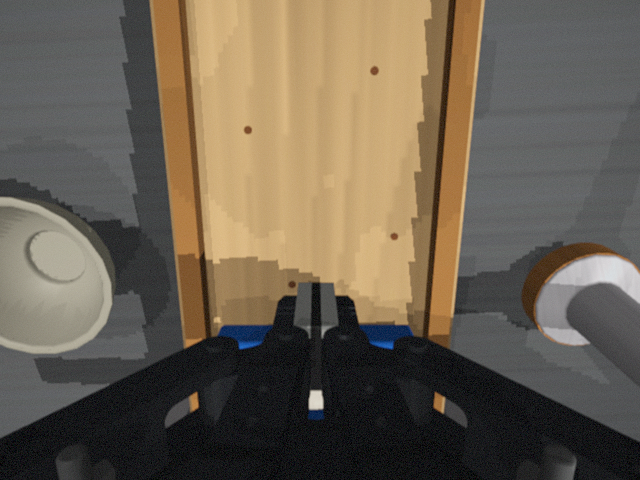

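View pics/s9.png

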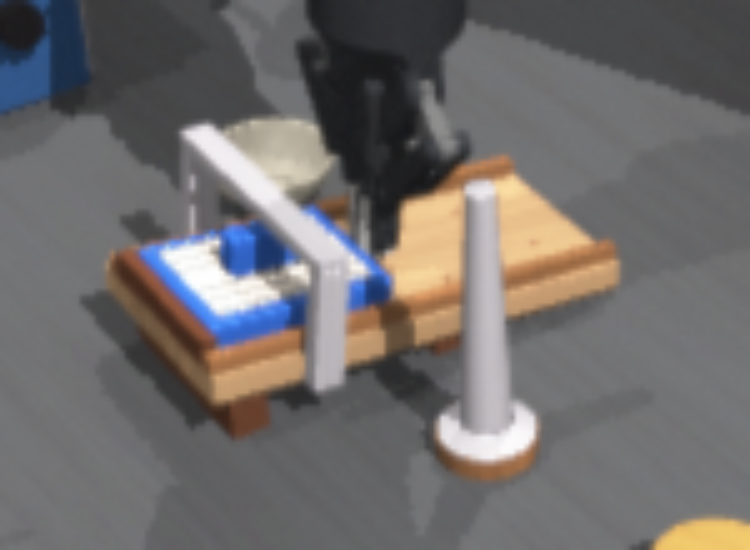

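The force stop came at the expected place, and the scene view shows the filter against the stop. I back off and check from above.

```bash
python3 - <<'E'
from h import *
line_to(bpt(-.01,0,.032),v=.08)
line_to(bpt(-.03,0,.16),v=.2)
# move so the camera looks at the board's top end and the arm leaves the top view
move_ptp([.36,0.02,.32],down(-1.6)) if inverse_kinematics([.36,.02,.32],down(-1.6)) is not None else print("noik")
im=get_image("top"); cv2.imwrite("pics/t10.png",im[:,:,::-1])
cv2.imwrite("pics/t10c.png",cv2.resize(im[180:310,350:500,::-1],None,fx=4.6,fy=4.6,interpolation=cv2.INTER_CUBIC))
im=get_image("scene"); cv2.imwrite("pics/s10.png",cv2.resize(im[160:270,190:340,::-1],None,fx=5,fy=5))
print(sense()["clock"])
E
```

```text
34.1083
```

View pics/t10.png

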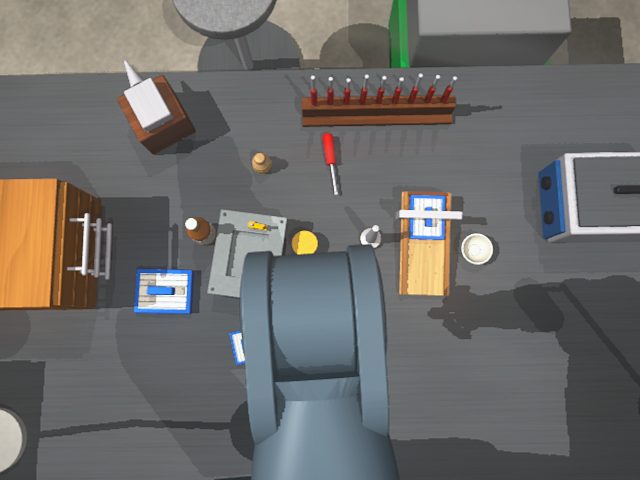

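View pics/t10c.png

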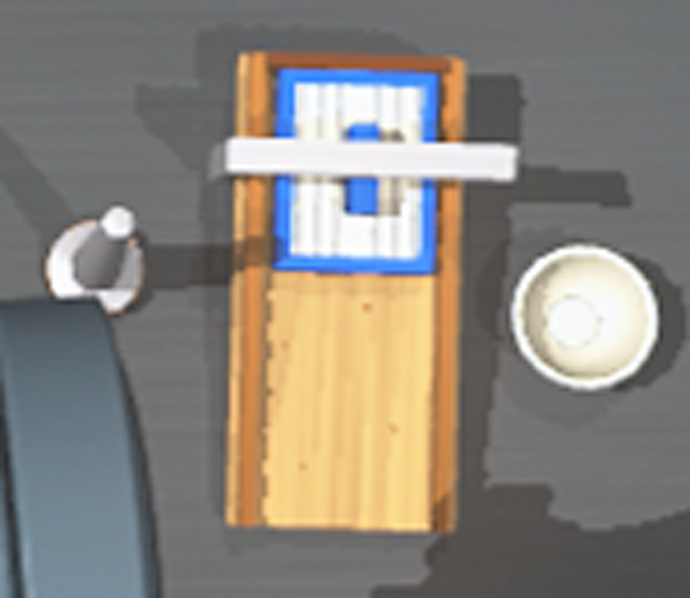

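View pics/s10.png

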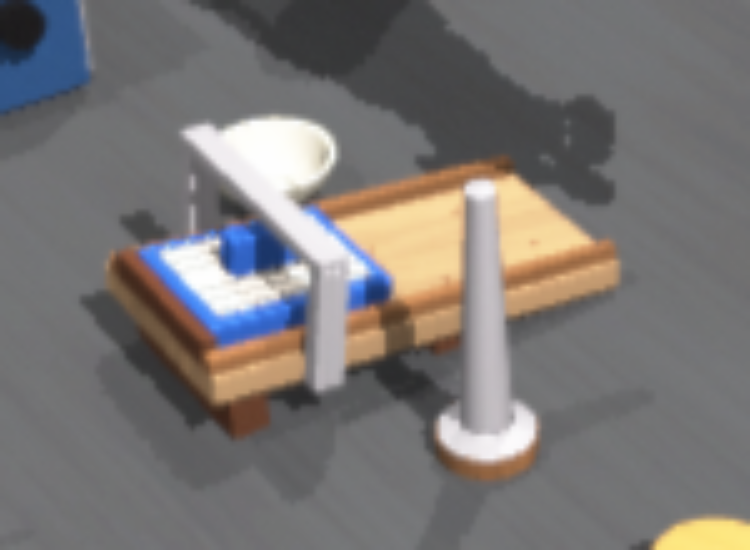

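```bash
python3 - <<'E'
from h import *
p=camera_params("top"); b=[.4906,-.2207,-.0444]
B=lambda u,v:np.array([350+u/4.6,180+v/4.6])
uv=[B(277,68),B(440,73),B(436,275),B(272,270)]
def res(q):
    c,s=np.cos(q[2]),np.sin(q[2])
    return np.concatenate([proj(p,bpt(q[0]+c*x-s*y,q[1]+s*x+c*y,.016,b))[0]-t for (x,y),t in zip([(.05,.039),(.05,-.039),(-.05,-.039),(-.05,.039)],uv)])
r=least_squares(res,[.09,0,0]); q=r.x; print("board x of mid",q[0]-.1219*.008,"y",q[1],"yaw",q[2],r.fun.round(1))
E=lambda u,v:np.array([u,v])
print("tab pivot/post",bp(p,(251.5,223),.081),bp(p,(266,227),.103))
E
```

```text
board x of mid 0.09558506909400234 y -0.0020190368529810925 yaw 0.0012159940528440145 [ 0.6 -0.1 -0.5 -0.3 -0.6  0.1  0.5  0.2]
tab pivot/post [0.57278248 0.16957708 0.081     ] [0.55938935 0.13480137 0.103     ]
```

```bash
python3 - <<'E'
from cell import *
sign_off(); print(sense()["clock"])
E
```

```text
the job is handed in; nothing more can be done
the job is handed in; nothing more can be done
```

The job is done and handed in at about 34 s; no verdict is reported. I turned the tab aside, then lifted the middle-sized filter out by its rib. I set it down and released it at the foot of the board, then pushed it under the bridge with shut fingers until the force stop tripped.

**Last checks (top and scene pictures):**
- **Filter:** its centre is at board x ≈ 95.6 mm and y ≈ −2 mm, with about 0.001 rad of skew. It lies against the top stop, flat between the rails and with the gripper away from it.
- **Tab:** it is still about 1.4–1.5 rad aside.
- **Bystanders:** I saw no change in the bottle, tin, bowl, mandrel, driver and ring clamp. The arm hid the hammer in the last picture; it was in place in the earlier ones.

**What failed or disagreed:**
- The first tab sweep raised a wrist-range error partway, so I flipped the wrist half a turn and finished it that way.
- The top and wrist cameras disagreed by 2–4 mm in y. I used averages, and the clearances absorbed the difference.

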